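# Set out the sign-off place round the log book

## Robot

A 6-joint arm with a two-finger parallel gripper is mounted at the origin on a cart in front of the work surface, level with it; the furniture and walls round the work are solid. World frame = base frame: x ahead of the robot, y to its left, z up, the work surface at z = 0. Lengths are in m, angles in rad, forces in N, time in s.
With the tool pointing down it reaches from about 0.375 to 0.925 m from the base axis. Payload 5.7 kg.
Tool frame: the origin (TCP) lies between the finger pads; the fingertips stand 11 mm ahead of it and the grasp point (between the pads) lies 8 mm behind it; z points along the fingers, y is the line along which they close (so a half turn about z gives the same grasp; the last joint's range is limited). The gripper opens to 88 mm and grips with 3 to 60 N. Pads are 20 mm wide; open, the fingers measure 115 mm over their backs; the gripper's body (75 mm by 178 mm) begins 61 mm behind the grasp point.
Start: joints at [-1.305, 0.359, 1.51, -0, 1.272, -0.115], TCP at [0.223, -0.557, 0.234] pointing down, gripper open.
Joint ranges: [-2.97, 2.97], [-1.01, 2.36], [0.21, 2.38], [-0.96, 4.11], [0.2, 2.71], [-2.98, 2.98]. Speed limits (rad/s): [2.39, 2.39, 3.14, 3.14, 3.14, 3.14].

## Interface

Orientations are given as [roll, pitch, yaw] about the fixed x, y, z axes, in that order (R = Rz(yaw) Ry(pitch) Rx(roll)).
In Python, from rig import * gives the robot as it stands. The module is installed in compiled form; this text tells all that it offers.
- The arm moves only by the tool step_arm, never from a script. Its argument "plan" is one flat list of numbers, 6 for each row, row after row: the shift along the tool's x, y, z in units of 40 mm (1.0 is 40 mm), then the turn, a rotation vector about the tool's x, y, z in units of 6 degrees (1.0 is 6 degrees). In form: [x, y, z, wx, wy, wz, x, y, z, wx, wy, wz, ...]. A call has 1 to 8 rows; each row is the pose to reach, as a shift and turn from the pose commanded when the call began, along the tool's axes at that moment; what a row does not reach only later rows make up. A row lasts 1/12 s, in which the tool goes at most 41.7 mm and 7.16 degrees, less where a joint would pass 70% of its speed; a pose out of reach is approached as far as the arm can. A call with a gripper value outside its range is refused whole. "hand" is the closure in counts, from 0 (fully open) to 255 (shut), set as the call begins (left out, the last holds). The fingers move at their own pace and stop on an object; "force" is the grip in N (left out, the last holds). Time passes only in rows, so rows that repeat a pose let the fingers close. It gives the time, the measured TCP pose, the force, the opening and the grip force at its end, in the units of the state.
- sense(): the state, without advancing time (a new reading comes with each control period).
- snapshot(name): name is "scene" or "top"; returns a dict with "img" (400x640x3 uint8, red, green, blue), "fx", "fy", "cx", "cy" (pixels), "k1" (the pictures are not rectified: a ray, as slopes to the right and down, at radius r is drawn at 1 + k1 r^2 times it, then the intrinsics apply), "world_from_camera" (4x4, takes a point from camera to world coordinates). Camera axes: x right, y up, looking along -z (the intrinsics and any distortion apply to the point x, -y, -z); pixel columns grow to the right and rows downward; lengths in m; the calibration is good to about 2 mm. A picture is of the moment at which its call begins. There is no depth.
- finish_job(): hands the job in; it is judged then, once.
Trained networks look in the newest picture that a camera, given by its name, has taken for a name from the list of things; names that differ only in an ending like _2 or _b are one class to them, and where a whole thing is asked for, a point or a joint stands for the part that bears it (a point fixed in the world has none). Each returns a list of dicts, best first, with "score" (0 to 1); they miss things now and then, are a little off and sometimes report something else, mostly with a low value. They report only what shows in the picture. A call takes as long as a camera call.
- spot_in(camera, target): "location" ([x, y, z] in m, in world coordinates, good to about 4 mm: the middle of the surface that is visible of it).
- masks_of(camera, target): "pixels" (400x640 bool, what is visible of it).
- landmark_of(camera, target): "location" ([x, y, z] in m, in world coordinates, good to about 4 mm: a listed point, or the origin of a listed thing).
The state is a dict: "time_s": time; "joint_positions": joint angles; "dq": joint speeds; "tau": joint torques, N m; "position": TCP position; "tcp_rot": TCP orientation; "ft_force": force on the tool from outside, world axes, zero at the start; "torque": the same for the moment, N m; "finger_gap": opening from 0.0 (shut) to 1.0 (fully open); "grasp_force": force on a finger pad.
Only numpy, scipy, OpenCV 4.12 (cv2) and the standard library are available. Lean on these libraries where they do the work, as an engineer would, in place of code of your own. Each camera call takes 0.05 s, during which the arm holds its last target. There are 200 camera calls.

## Task

Set out the sign-off place round the grey log book, which stays where it is; left, right and behind are the book's own, as seen by someone at the robot reading it. Lay the ink pad to the right of the book, level with its middle, lengthwise parallel to its long edge with a clear 7 cm gap between them, stand the wooden stamp centrally on top of the pad, in line with it lengthwise, and lay the red and white pen midway in the gap between book and pad, also level and parallel. Stand the white hygrometer upright behind the book, centred on it, 3 cm clear of its far edge and with the screen facing the book; leave the blue pen, the paste tin and the steel cup where they are.

Things in the scene. Friction and masses are not known exactly. Their poses are not given: they have to be found in the camera images.
- log_book: grey log book with a pale label near its far end, lying closed and fixed on the desk, 148 (x) x 106 (y) x 13 mm high, never turned by more than about 10 degrees from square with the robot. Origin: centre of its underside. x points along its long edge to its far end (behind), y to its left, z up.
- ink_pad: blue-lidded closed metal ink-pad box, 62 (x) x 92 (y) x 14 mm high (some 66 mm in x over the hinge), 70 g, the lid does not open; flat top at z = 14 mm. Origin: centre of its underside. y along its length, z up. Grasp it across the 62 mm.
- stamp: wooden hand stamp standing on its base: base 24 (x) x 54 (y) x 19 mm high, round turned handle 25 mm in diameter from there up to z = 70 mm, about 60 g. Origin: centre of its underside. y along the base's length, z up. Grasp the handle.
- pen_red: pen lying flat, red and white, 142 mm long (y), 10 mm wide (x), 10 mm high, 12 g. Origin: under its middle, on the desk; y along its length. Grasp across the barrel at the middle.
- hygrometer: white thermo-hygrometer with a grey-green screen, standing upright: case 22 mm deep (x from -12 to +10 mm), 72 mm wide (y), top at z = 100 mm, on a foot 38 (x) x 60 (y) x 5 mm, about 120 g. Origin: centre of the foot's underside. The screen faces its -x; z up. Grasp the case across its depth near the top.
- hygrometer_front (a point): an empty point 100 mm straight out in front of the hygrometer's screen side (its -x), 50 mm above its underside; it only tells which way the screen looks.
- pen_blue: plain blue pen lying flat, 142 (y) x 10 x 10 mm, origin under its middle; not wanted, to be left where it lies.
- paste_tin: round white screw tin with a green mark on its lid, 63 mm in diameter, 28 mm high, origin at the centre of its underside; to be left where it stands.
- steel_cup: empty steel cup standing behind the log book (not the one at the back wall), 68 mm in diameter at the rim, 81 mm high, standing, origin at the centre of its underside; to be left where it stands.

How it is judged:
At the end, for the whole second after the job is handed in: Pad right of the book (gap 70, level, both within 15 mm), red pen between (88 mm from book centre within 13, level within 20), hygrometer behind facing it (gap 30, centred, within 15), stamp upright on the pad within 12 mm; all aligned within 0.2 rad, flat or upright, at rest (x of ink_pad in the frame of log_book between -0.015 and 0.015 m and y of ink_pad in the frame of log_book between -0.171 and -0.141 m and angle between the y axis of each of ink_pad, pen_red and the x axis of log_book, either way round below 0.2 rad and angle between each of ink_pad, hygrometer, stamp's own z axis and vertical below 0.06 rad and height (world z) of each of ink_pad, hygrometer below 0.006 m and x of pen_red in the frame of log_book between -0.02 and 0.02 m and y of pen_red in the frame of log_book between -0.101 and -0.075 m and height (world z) of pen_red below 0.008 m and angle between pen_red's own y axis and vertical above 1.45 rad and x of hygrometer in the frame of log_book between 0.108 and 0.138 m and y of hygrometer in the frame of log_book between -0.015 and 0.015 m and angle between the x axis of hygrometer and the x axis of log_book, either way round below 0.2 rad and x of hygrometer_front in the frame of log_book below 0.06 m and horizontal distance between stamp and ink_pad below 0.012 m and angle between the y axis of stamp and the y axis of ink_pad, either way round below 0.2 rad and z of stamp in the frame of ink_pad between 0.01 and 0.018 m and contact force between stamp and ink_pad above 0.1 N and linear speed of each of ink_pad, pen_red, stamp, hygrometer below 0.02 m/s and angular speed of each of ink_pad, pen_red, stamp, hygrometer below 0.2 rad/s); the robot touches nothing.
It fails at once if the blue pen, the paste tin or the steel cup is moved by more than 2 cm (distance of any of pen_blue, paste_tin, steel_cup from where it was at the start of the episode above 0.02 m).
It fails at once if the hygrometer is tipped over (angle between hygrometer's own z axis and vertical above 0.6 rad).
It also fails if it takes over 101 s, if anything falls off the work surface, if the arm or the gripper's body presses on something with over 40 N, if the wrist force passes 120 N, or if a joint passes its speed limit or range.

## Working session

There is one attempt and no reset: what is moved stays moved. The work goes in short steps, Python scripts to look and compute and a tool call to move; the robot and the scene stay as the last step left them, time stands still between calls to the robot, and variables do not carry over. Pictures are saved under pics/ and viewed, at most 14 in all, crops included, and the job is handed in when it is done.

Besides the shell and the picture viewer there is one more tool, called after "Request:" as name(argument=value, ...), one argument or row to a line, values as JSON. step_arm: Moves the arm, as the interface text tells. Its arguments: {"type":"object","properties":{"plan":{"type":"array","items":{"type":"number"}},"hand":{"type":"number"},"force":{"type":"number"}},"required":["plan"]}

```bash
mkdir -p pics; cat > h.py <<'E'
from rig import *
import numpy as np, cv2
from scipy.spatial.transform import Rotation as R
def snap(cam,name=None):
    s=snapshot(cam)
    if name: cv2.imwrite(f'pics/{name}.png',s['img'][:,:,::-1])
    return s
def ray(s,u,v):
    xd=(np.asarray(u,float)-s['cx'])/s['fx']; yd=(np.asarray(v,float)-s['cy'])/s['fy']
    x,y=xd.copy(),yd.copy()
    for _ in range(20):
        k=1+s['k1']*(x*x+y*y); x,y=xd/k,yd/k
    T=np.array(s['world_from_camera'])
    d=np.stack([x,-y,-np.ones_like(x)],-1)@T[:3,:3].T
    return T[:3,3],d
def atz(s,u,v,z):
    o,d=ray(s,u,v); t=(z-o[2])/d[...,2]
    return o+d*t[...,None]
def mrect(s,m,z):
    v,u=np.nonzero(m); p=atz(s,u,v,z)[:,:2]
    (c,sz,a)=cv2.minAreaRect((p*1000).astype(np.float32))
    b=cv2.boxPoints((c,sz,a)); e=[b[1]-b[0],b[2]-b[1]]; l=max(e,key=np.linalg.norm)
    ang=np.degrees(np.arctan2(l[1],l[0])); ang=(ang+90)%180-90
    return np.round(c,1),np.round(sz,1),round(ang,1)
E
python3 - <<'E'
from h import *
st=sense(); print(st['time_s'],st['position'],st['tcp_rot'])
for cam in('top','scene'):
    s=snap(cam,cam+'0'); print(cam,np.round(s['world_from_camera'],3).tolist(),s['fx'])
    for t,z in dict(log_book=.013,ink_pad=.014,stamp=.07,pen_red=.007,hygrometer=.1,pen_blue=.007,paste_tin=.028,steel_cup=.081).items():
        l=landmark_of(cam,t); m=masks_of(cam,t)
        print(t,[(np.round(a['location'],3).tolist(),round(a['score'],2)) for a in l[:2]], [(mrect(s,a['pixels'],z),round(a['score'],2)) for a in m[:2]])
    print([(np.round(a['location'],3).tolist(),a['score']) for a in landmark_of(cam,'hygrometer_front')])
E
```

```text
0.0 [ 0.22281286 -0.55638332  0.23282537] [-3.13977912e+00 -2.34349953e-04  3.80765666e-01]
top [[-0.027, 0.996, -0.084, 0.399], [-1.0, -0.028, -0.007, 0.002], [-0.009, 0.083, 0.996, 1.538], [0.0, 0.0, 0.0, 1.0]] 461.0821462490711
log_book [([0.444, 0.32, 0.003], 0.57)] [((array([468.8, -16.1]), array([148.4, 105.5]), np.float32(7.7)), 0.81)]
ink_pad [([0.447, 0.32, 0.0], 0.81), ([0.46, 0.212, 0.002], 0.62)] []
stamp [([0.459, 0.213, 0.001], 0.5), ([0.47, -0.017, 0.002], 0.2)] [((array([452.8, 206.5]), array([54.3, 29.2]), np.float32(32.6)), 0.61)]
pen_red [([0.45, -0.347, -0.0], 0.43)] [((array([ 453.8, -353.6]), array([ 10.4, 131.8]), np.float32(-10.7)), 0.59)]
hygrometer [([0.639, -0.142, 0.001], 0.8)] [((array([ 626.3, -138.6]), array([72.7, 41.4]), np.float32(88.4)), 0.72)]
pen_blue [([0.633, 0.216, 0.002], 0.65)] [((array([634.6, 213.1]), array([119.1,   9.4]), np.float32(2.3)), 0.45)]
paste_tin [([0.694, -0.023, 0.002], 0.87)] [((array([689.9, -19.6]), array([59.8, 60.6]), np.float32(-1.6)), 0.7)]
steel_cup [([0.72, 0.091, -0.001], 0.83), ([0.446, 0.322, -0.003], 0.16)] [((arr
[... 544 characters left out ...]
ay([153.9,  23.4]), np.float32(32.9)), 0.79)]
pen_red [([0.454, -0.355, 0.002], 0.71)] [((array([ 455.8, -353.9]), array([ 12.9, 144.6]), np.float32(-10.2)), 0.43)]
hygrometer [([0.633, -0.144, -0.001], 0.79)] [((array([ 531.1, -177.9]), array([246.8,  68.2]), np.float32(17.7)), 0.9)]
pen_blue [([0.629, 0.221, -0.001], 0.68)] [((array([625.4, 210.7]), array([130.1,  19.9]), np.float32(1.0)), 0.47)]
paste_tin [([0.692, -0.025, 0.003], 0.57), ([0.46, 0.216, -0.005], 0.37)] [((array([659. , -31.7]), array([119. ,  56.7]), np.float32(22.0)), 0.66)]
steel_cup [([0.721, 0.091, 0.003], 0.78)] [((array([633.1,  48.1]), array([246.9,  65.6]), np.float32(27.5)), 0.55)]
[([0.539, -0.136, 0.055], 0.89)]
```

View pics/top0.png

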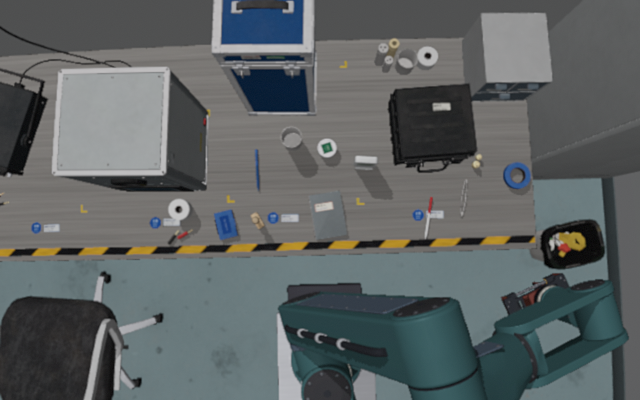

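View pics/scene0.png

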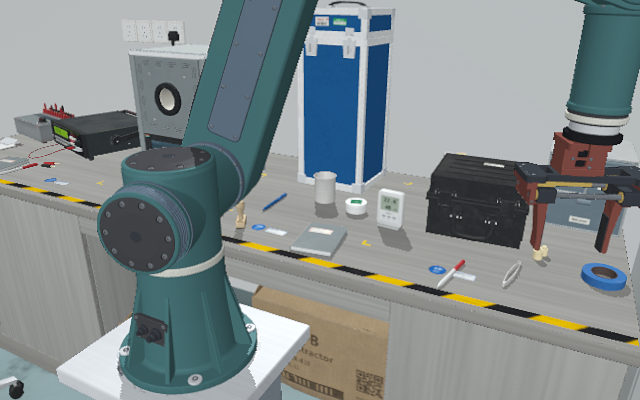

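The top picture shows the book at px (327,215), pad (226,223), stamp (257,220), red pen (429,218) and hygrometer (366,160). The tin is at (327,148), the cup at (291,138) and the blue pen at (257,170). The network positions agree with these, but the pad still needs measuring, so I'll segment it by colour.

```bash
cat >> h.py <<'E'
def go(x,y,z,yaw):
    """row (in plan units) from the present pose to a tool-down pose; yaw in degrees"""
    st=sense(); A=R.from_euler('xyz',st['tcp_rot']); p=np.array(st['position'])
    d=A.inv().apply(np.array([x,y,z])-p)/.04
    w=np.degrees((A.inv()*R.from_euler('xyz',[180,0,yaw],degrees=True)).as_rotvec())/6
    print('row',np.round(d,3).tolist(),np.round(w,2).tolist(),'t',round(st['time_s'],2))
E
python3 - <<'E'
from h import *
s=snap('top'); im=s['img']
hsv=cv2.cvtColor(im,cv2.COLOR_RGB2HSV)
m=cv2.inRange(hsv,(100,120,40),(125,255,255))>0
roi=np.zeros_like(m); roi[200:245,208:245]=1
print('pad',mrect(s,m&roi,.014),(m&roi).sum())
c=im[185:260,190:480]; cv2.imwrite('pics/c0.png',cv2.resize(im[190:250,200:360],None,fx=5,fy=5,interpolation=cv2.INTER_CUBIC)[:,:,::-1])
go(.455,-.354,.12,-10)
E
```

```text
pad (array([446.3, 321. ]), array([88.2, 60.7]), np.float32(13.5)) 477
row [7.271, -2.555, 2.841] [-0.0, 0.0, 5.3] t 1.85
```

View pics/c0.png

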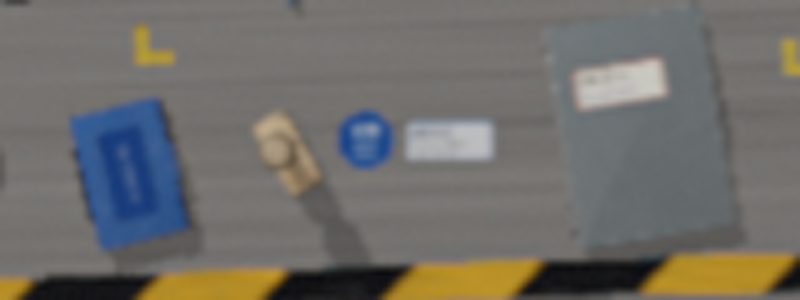

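The crop shows the pad (centre near crop px (130,175)) turned about 13° and the stamp (285,150) turned about 33°. Both agree with the numbers, so I'll go to the pen.

Request:
step_arm(
  plan=[7.27,-2.55,2.0,0,0,5.3,7.27,-2.55,2.0,0,0,5.3,7.27,-2.55,2.0,0,0,5.3,7.27,-2.55,2.0,0,0,5.3,7.27,-2.55,2.0,0,0,5.3,7.27,-2.55,2.84,0,0,5.3,7.27,-2.55,2.84,0,0,5.3,7.27,-2.55,2.84,0,0,5.3],
  hand=140,
  force=15,
)

```text
time_s: 2.52
position: [0.4535, -0.3556, 0.1218]
tcp_rot: [3.141, -0.001, -0.174]
ft_force: [-0.1, -0.1, 0.3]
finger_gap: 0.46
grasp_force: 0.0
```

```bash
python3 - <<'E'
from h import *
go(.455,-.354,.014,-10)
s=snap('scene','s1'); print([(np.round(a['location'],3),a['score']) for a in landmark_of('scene','pen_red')[:1]],sense()['finger_gap'],sense()['joint_positions'])
cv2.imwrite('pics/s1c.png',cv2.resize(s['img'][180:330,360:600],None,fx=3,fy=3)[:,:,::-1])
E
```

```text
row [0.027, -0.048, 2.695] [0.01, -0.01, 0.0] t 2.52
[(array([ 0.452, -0.353,  0.002]), 0.72)] 0.45475905016702395 [-0.7807701   0.45025968  1.6863314   0.00200607  1.0105789   0.95868998]
```

View pics/s1c.png

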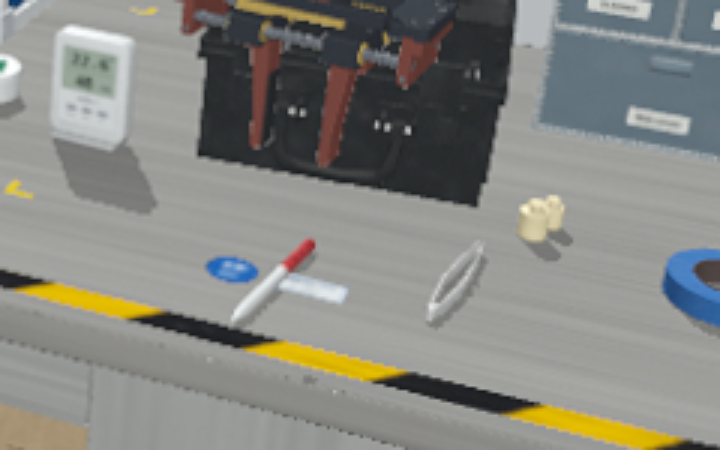

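The crop shows the gripper over the pen, whose middle is near (275,280). I'll descend and grip.

Request:
step_arm(
  plan=[0,0,0.8,0,0,0,0,0,1.5,0,0,0,0,0,2.0,0,0,0,0,0,2.4,0,0,0,0,0,2.7,0,0,0,0,0,2.7,0,0,0,0,0,2.7,0,0,0],
)

```text
time_s: 3.2
position: [0.4519, -0.3573, 0.0143]
tcp_rot: [-3.141, 0.0, -0.175]
ft_force: [-0.9, -0.0, 0.2]
finger_gap: 0.45
grasp_force: 0.0
```

Request:
step_arm(
  plan=[0,0,0,0,0,0,0,0,0,0,0,0,0,0,0,0,0,0,0,0,0,0,0,0,0,0,0,0,0,0,0,0,0,0,0,0],
  hand=255,
)

```text
time_s: 3.7
position: [0.4523, -0.3569, 0.0147]
tcp_rot: [3.141, -0.001, -0.174]
ft_force: [0.1, 0.9, 4.0]
finger_gap: 0.105
grasp_force: 15.0
```

Request:
step_arm(
  plan=[0,0,-0.4,0,0,0,0,0,-1.0,0,0,0,0,0,-1.5,0,0,0,0,0,-1.8,0,0,0,0,0,-1.8,0,0,0],
)

```text
time_s: 4.12
position: [0.4536, -0.3582, 0.0889]
tcp_rot: [3.139, -0.004, -0.174]
ft_force: [0.6, 0.0, 0.4]
finger_gap: 0.109
grasp_force: 15.0
```

```bash
python3 - <<'E'
from h import *
go(.4805,-.1035,.086,7.7)
s=snap('scene','s2'); print(sense()['grasp_force'])
print([(np.round(a['location'],3),a['score']) for a in landmark_of('scene','pen_red')[:1]])
s=snap('top'); print([(np.round(a['location'],3),a['score']) for a in landmark_of('top','pen_red')[:1]],[(mrect(s,a['pixels'],.08)) for a in masks_of('top','pen_red')[:2]],[(mrect(s,a['pixels'],.013)) for a in masks_of('top','log_book')[:2]])
E
```

```text
row [-0.44, -6.387, 0.052] [0.03, -0.03, -2.95] t 4.12
14.998104125261307
[(array([ 0.454, -0.357,  0.079]), 0.46)]
[(array([ 0.639, -0.145, -0.   ]), 0.73)] [] [(array([469.3, -16.2]), array([149.3, 106. ]), np.float32(8.0)), (array([692.8, -19.8]), array([60.4, 61.2]), np.float32(-1.6))]
```

Request:
step_arm(
  plan=[-0.1,-1.0,0.05,0,0,-0.5,-0.2,-2.0,0.05,0,0,-1,-0.3,-3.0,0.05,0,0,-1.5,-0.4,-4.0,0.05,0,0,-2,-0.44,-5.0,0.05,0,0,-2.5,-0.44,-5.9,0.05,0,0,-2.95,-0.44,-6.37,0.05,0,0,-2.95,-0.44,-6.37,0.05,0,0,-2.95],
)

```text
time_s: 5.08
position: [0.478, -0.099, 0.0834]
tcp_rot: [-3.139, 0.002, 0.138]
ft_force: [-0.7, -0.9, -0.5]
finger_gap: 0.107
grasp_force: 15.0
```

```bash
python3 - <<'E'
from h import *
go(.4805,-.1035,.0155,7.8)
E
```

```text
row [0.049, 0.123, 1.698] [-0.02, 0.02, 0.02] t 5.08
```

Request:
step_arm(
  plan=[0,0.02,0.6,0,0,0,0,0.02,1.1,0,0,0,0,0.02,1.4,0,0,0,0,0.02,1.6,0,0,0,0,0.02,1.7,0,0,0,0,0.02,1.75,0,0,0,0,0.02,1.75,0,0,0,0,0.02,1.75,0,0,0],
)

```text
time_s: 5.75
position: [0.4794, -0.1042, 0.0145]
tcp_rot: [3.141, -0.001, 0.134]
ft_force: [0.0, 0.2, -0.0]
finger_gap: 0.109
grasp_force: 15.0
```

```bash
python3 - <<'E'
from h import *
go(.4805,-.1035,.0145,7.8)
snap('scene'); print(sense()['ft_force'],[(np.round(a['location'],3),a['score']) for a in landmark_of('scene','pen_red')[:1]])
E
```

```text
row [0.029, -0.014, -0.0] [0.0, -0.01, -0.02] t 5.75
[ 0.33887305 -0.48273092 -0.16650126] [(array([ 0.477, -0.104,  0.003]), 0.38)]
```

Release to partly open, then raise.

Request:
step_arm(
  plan=[0,0,0,0,0,0,0,0,0,0,0,0,0,0,0,0,0,0,0,0,0,0,0,0],
  hand=190,
)

```text
time_s: 6.18
position: [0.4791, -0.1036, 0.0143]
tcp_rot: [3.142, -0.0, 0.135]
ft_force: [-0.1, -0.1, 0.2]
finger_gap: 0.254
grasp_force: 0.0
```

Request:
step_arm(
  plan=[0,0,-0.3,0,0,0,0,0,-0.8,0,0,0,0,0,-1.7,0,0,0,0,0,-2.7,0,0,0,0,0,-3.6,0,0,0,0,0,-3.6,0,0,0],
)

```text
time_s: 6.68
position: [0.4833, -0.105, 0.1646]
tcp_rot: [3.136, -0.01, 0.135]
ft_force: [0.6, -0.1, 0.2]
finger_gap: 0.258
grasp_force: 0.0
```

```bash
python3 - <<'E'
from h import *
go(.637,-.143,.18,88)
E
```

```text
row [3.684, 1.461, -0.34] [0.11, -0.05, -13.38] t 6.68
```

Request:
step_arm(
  plan=[0.6,0.2,-0.5,0,0,-1.1,1.3,0.4,-0.5,0,0,-2.2,2.0,0.7,-0.5,0,0,-3.3,2.7,1.0,-0.5,0,0,-4.4,3.3,1.3,-0.5,0,0,-5.5,3.75,1.43,-0.5,0,0,-6.6,3.75,1.43,-0.5,0,0,-7.7,3.75,1.43,-0.5,0,0,-8.8],
  hand=60,
)

```text
time_s: 7.35
position: [0.6363, -0.1403, 0.1771]
tcp_rot: [-3.141, -0.0, 1.062]
ft_force: [0.0, 0.1, -1.0]
finger_gap: 0.761
grasp_force: 0.0
```

Request:
step_arm(
  plan=[0,0,0,0,0,-1.1,0,0,0,0,0,-2.2,0,0,0,0,0,-3.3,0,0,0,0,0,-4.4,0,0,0,0,0,-4.5,0,0,0,0,0,-4.5],
)

```text
time_s: 7.85
position: [0.6351, -0.14, 0.1776]
tcp_rot: [-3.141, -0.0, 1.525]
ft_force: [0.4, 0.2, -0.3]
finger_gap: 0.764
grasp_force: 0.0
```

```bash
python3 - <<'E'
from h import *
go(.637,-.143,.085,88); print(sense()['finger_gap'])
s=snap('scene','s3'); print([(np.round(a['location'],3),a['score']) for n in('hygrometer','hygrometer_front') for a in landmark_of('scene',n)[:1]])
s=snap('top','t3'); print([(np.round(a['location'],3),a['score']) for n in('hygrometer','pen_red') for a in landmark_of('top',n)[:1]])
a=s['img'][110:250,260:460]; b=cv2.imread('pics/s3.png')[:,:,::-1][130:270,300:500]
cv2.imwrite('pics/c3.png',cv2.resize(np.vstack([a,b]),None,fx=2.1,fy=2.1)[:,:,::-1])
E
```

```text
row [-0.074, 0.053, 2.315] [-0.01, -0.0, -0.1] t 7.85
0.7635684792870665
[(array([ 0.635, -0.142,  0.001]), 0.93)]
[(array([ 0.637, -0.144, -0.001]), 0.64)]
```

View pics/c3.png

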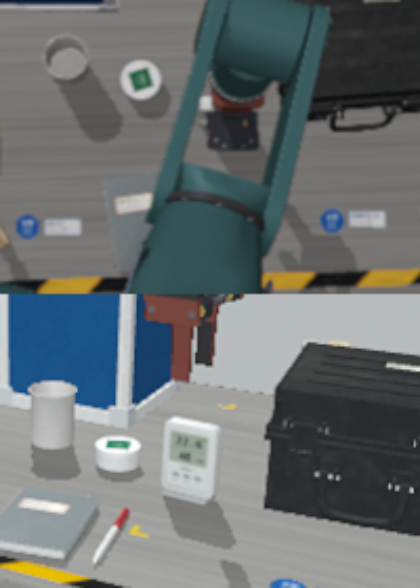

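The lower crop shows the red pen beside the book and the hygrometer below the open fingers, near (190,460). Next I descend onto it.

Request:
step_arm(
  plan=[-0.07,0.0,0.6,0,0,0,-0.07,0.0,1.2,0,0,0,-0.07,0.0,1.8,0,0,0,-0.07,0.0,2.2,0,0,0,-0.07,0.0,2.42,0,0,0,-0.07,0.0,2.42,0,0,0],
)

```text
time_s: 8.65
position: [0.6338, -0.1425, 0.0793]
tcp_rot: [-3.138, -0.001, 1.527]
ft_force: [0.3, 0.6, 0.5]
finger_gap: 0.767
grasp_force: 0.0
```

Request:
step_arm(
  plan=[0,0,0,0,0,0,0,0,0,0,0,0,0,0,0,0,0,0,0,0,0,0,0,0,0,0,0,0,0,0,0,0,0,0,0,0],
  hand=255,
  force=20,
)

```text
time_s: 9.15
position: [0.6356, -0.143, 0.0821]
tcp_rot: [3.141, 0.0, 1.528]
ft_force: [-0.5, 0.8, -0.2]
finger_gap: 0.352
grasp_force: 0.0
```

Request:
step_arm(
  plan=[0,0,-0.2,0,0,0,0,0,-0.4,0,0,0,0,0,-0.6,0,0,0,0,0,-0.7,0,0,0,0,0,-0.7,0,0,0],
)

```text
time_s: 9.57
position: [0.6362, -0.1432, 0.1112]
tcp_rot: [3.139, 0.001, 1.527]
ft_force: [-1.2, 0.2, -0.9]
finger_gap: 0.236
grasp_force: 20.0
```

```bash
python3 - <<'E'
from h import *
go(.590,.000,.107,97.8); print(sense()['finger_gap'])
s=snap('scene','s4'); print([(np.round(a['location'],3),a['score']) for n in('hygrometer','hygrometer_front') for a in landmark_of('scene',n)[:1]])
cv2.imwrite('pics/s4c.png',cv2.resize(s['img'][130:270,300:500],None,fx=2,fy=2)[:,:,::-1])
E
```

```text
row [3.527, -1.31, 0.099] [0.02, 0.01, -1.71] t 9.57
0.23580992596479056
[(array([ 0.633, -0.141,  0.017]), 0.55), (array([ 0.535, -0.14 ,  0.07 ]), 0.73)]
```

View pics/s4c.png

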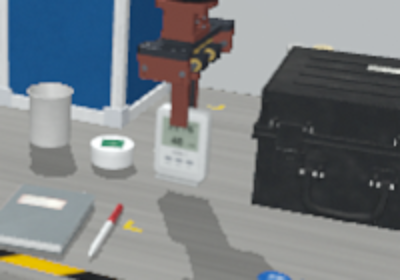

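The hygrometer is lifted upright, near (180,150) in the crop with its screen toward the robot. I'll carry it over.

Request:
step_arm(
  plan=[0.5,-0.2,-0.1,0,0,-0.3,1.1,-0.4,-0.1,0,0,-0.6,1.7,-0.65,-0.1,0,0,-0.9,2.3,-0.9,-0.1,0,0,-1.2,2.8,-1.1,-0.1,0,0,-1.5,3.2,-1.25,-0.1,0,0,-1.7,3.45,-1.31,-0.1,0,0,-1.72,3.53,-1.31,-0.1,0,0,-1.72],
)

```text
time_s: 10.38
position: [0.5881, 0.002, 0.1131]
tcp_rot: [-3.14, -0.001, 1.709]
ft_force: [-0.2, -0.5, -1.7]
finger_gap: 0.238
grasp_force: 20.0
```

Request:
step_arm(
  plan=[0,0,0.1,0,0,0,0,0,0.2,0,0,0,0,0,0.3,0,0,0,0,0,0.35,0,0,0,0,0,0.35,0,0,0],
)

```text
time_s: 10.8
position: [0.5887, -0.0003, 0.0985]
tcp_rot: [-3.14, -0.0, 1.706]
ft_force: [-0.1, -0.0, -1.3]
finger_gap: 0.237
grasp_force: 20.0
```

```bash
python3 - <<'E'
from h import *
go(.590,.000,.09,97.8); print(sense()['ft_force'])
s=snap('scene','s5'); print([(np.round(a['location'],3),a['score']) for n in('hygrometer','hygrometer_front') for a in landmark_of('scene',n)[:1]])
snap('scene'); print([(np.round(a['location'],3),a['score']) for n in('hygrometer','hygrometer_front') for a in landmark_of('scene',n)[:1]])
E
```

```text
row [0.003, 0.034, 0.212] [-0.01, -0.0, -0.0] t 10.8
[-0.09670318 -0.02961859 -1.26853776]
[(array([ 0.587, -0.001,  0.006]), 0.97), (array([ 0.488, -0.014,  0.059]), 0.67)]
[(array([ 0.587, -0.   ,  0.007]), 0.89), (array([ 0.488, -0.013,  0.057]), 0.62)]
```

Request:
step_arm(
  plan=[0,0.04,0.05,0,0,0,0,0.04,0.1,0,0,0,0,0.04,0.13,0,0,0,0,0.04,0.13,0,0,0],
)

```text
time_s: 11.43
position: [0.5903, 0.0008, 0.0938]
tcp_rot: [-3.141, -0.0, 1.708]
ft_force: [-0.1, -0.4, -2.0]
finger_gap: 0.231
grasp_force: 20.0
```

Request:
step_arm(
  plan=[0,0,0.03,0,0,0,0,0,0.05,0,0,0,0,0,0.05,0,0,0],
)

```text
time_s: 11.68
position: [0.5905, 0.0007, 0.0921]
tcp_rot: [-3.141, -0.0, 1.708]
ft_force: [0.0, 0.4, -1.5]
finger_gap: 0.237
grasp_force: 20.0
```

Request:
step_arm(
  plan=[0,0,0.03,0,0,0,0,0,0.06,0,0,0,0,0,0.06,0,0,0],
)

```text
time_s: 11.93
position: [0.5912, 0.0005, 0.0907]
tcp_rot: [3.14, 0.0, 1.708]
ft_force: [-0.8, -0.6, 5.3]
finger_gap: 0.238
grasp_force: 20.0
```

Request:
step_arm(
  plan=[0,0,0.03,0,0,0,0,0,0.05,0,0,0,0,0,0.05,0,0,0],
)

```text
time_s: 12.18
position: [0.5914, 0.0004, 0.0906]
tcp_rot: [3.14, 0.001, 1.708]
ft_force: [-5.5, -0.6, 21.1]
finger_gap: 0.237
grasp_force: 20.0
```

Contact with the desk. I'll ease the load and release.

Request:
step_arm(
  plan=[0,0,-0.06,0,0,0,0,0,-0.07,0,0,0],
)

```text
time_s: 12.35
position: [0.5911, 0.0006, 0.0914]
tcp_rot: [3.14, 0.0, 1.708]
ft_force: [-0.2, -0.4, -1.8]
finger_gap: 0.236
grasp_force: 20.0
```

Request:
step_arm(
  plan=[0,0,0,0,0,0,0,0,0,0,0,0,0,0,0,0,0,0,0,0,0,0,0,0,0,0,0,0,0,0],
  hand=100,
)

```text
time_s: 12.77
position: [0.5905, 0.0007, 0.0904]
tcp_rot: [-3.141, -0.0, 1.708]
ft_force: [-0.1, -0.1, 0.3]
finger_gap: 0.573
grasp_force: 0.0
```

Request:
step_arm(
  plan=[0,0,-0.4,0,0,0,0,0,-1,0,0,0,0,0,-1.8,0,0,0,0,0,-2.4,0,0,0,0,0,-2.4,0,0,0],
)

```text
time_s: 13.18
position: [0.594, 0.0003, 0.1917]
tcp_rot: [3.133, 0.002, 1.708]
ft_force: [1.1, -1.1, -0.4]
finger_gap: 0.608
grasp_force: 0.0
```

```bash
python3 - <<'E'
from h import *
go(.4465,.3205,.14,13.5)
s=snap('scene','s6'); print([(np.round(a['location'],3),a['score']) for n in('hygrometer','hygrometer_front','pen_red') for a in landmark_of('scene',n)[:1]])
E
```

```text
row [8.435, -2.571, 1.254] [0.08, -0.04, 14.06] t 13.18
[(array([ 0.59 ,  0.   , -0.002]), 0.71), (array([ 0.491, -0.012,  0.05 ]), 0.59), (array([ 0.476, -0.1  ,  0.001]), 0.68)]
```

View pics/s6.png

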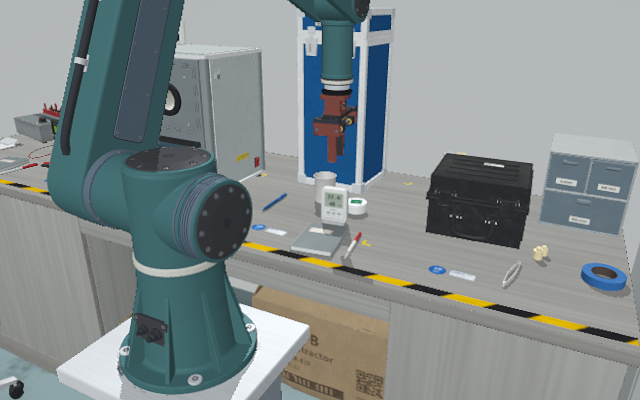

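The hygrometer stands behind the book at px (333,205) facing the robot, and the pen lies at (352,245). On to the pad.

Request:
step_arm(
  plan=[0.9,-0.3,0,0,0,1.1,1.8,-0.6,0,0,0,2.2,2.7,-0.85,0,0,0,3.3,3.6,-1.1,0,0,0,4.4,4.5,-1.4,0,0,0,5.5,5.4,-1.7,0,0,0,6.6,6.3,-2.0,0,0,0,7.7,7.2,-2.3,0,0,0,8.8],
  hand=10,
)

```text
time_s: 14.05
position: [0.4587, 0.273, 0.185]
tcp_rot: [-3.14, 0.003, 0.785]
ft_force: [1.2, 0.2, -0.4]
finger_gap: 0.963
grasp_force: 0.0
```

```bash
python3 - <<'E'
from h import *
go(.4465,.3205,.12,13.5)
s=snap('top','t7'); print([(np.round(a['location'],3),a['score']) for n in('ink_pad',) for a in landmark_of('top',n)[:1]])
E
```

```text
row [0.628, -1.053, 1.623] [-0.0, 0.03, 5.24] t 14.05
[(array([0.446, 0.322, 0.   ]), 0.49)]
```

Request:
step_arm(
  plan=[0.2,-0.4,0.2,0,0,1.1,0.4,-0.8,0.5,0,0,2.2,0.6,-1.05,0.9,0,0,3.3,0.62,-1.05,1.3,0,0,4.4,0.62,-1.05,1.6,0,0,5.24,0.62,-1.05,1.6,0,0,5.24,0.62,-1.05,1.6,0,0,5.24],
)

```text
time_s: 14.73
position: [0.4477, 0.318, 0.1212]
tcp_rot: [3.141, 0.004, 0.245]
ft_force: [0.3, -1.3, 0.2]
finger_gap: 0.959
grasp_force: 0.0
```

```bash
python3 - <<'E'
from h import *
s=snap('top','t8'); go(.4465,.3208,.016,13.5);print(sense()['finger_gap'])
cv2.imwrite('pics/t8c.png',cv2.resize(s['img'][180:260,180:300],None,fx=4,fy=4)[:,:,::-1])
E
```

```text
row [-0.027, -0.07, 2.652] [0.01, 0.02, 0.09] t 14.78
0.9636434742158189
```

View pics/t8c.png

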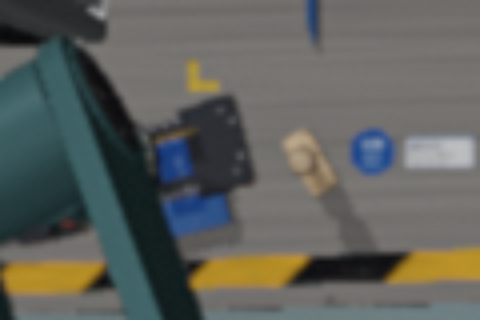

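The pad lies between the fingers at crop px (195,190), and the stamp at (308,160) is clear of the gripper. I'll descend.

Request:
step_arm(
  plan=[0,-0.05,0.6,0,0,0.1,0,-0.05,1.2,0,0,0.1,0,-0.05,1.7,0,0,0.1,0,-0.05,2.1,0,0,0.1,0,-0.05,2.4,0,0,0.1,0,-0.05,2.6,0,0,0.1,0,-0.05,2.66,0,0,0.1],
)

```text
time_s: 15.37
position: [0.4481, 0.3208, 0.0157]
tcp_rot: [3.141, 0.001, 0.233]
ft_force: [-0.4, -0.2, -0.4]
finger_gap: 0.96
grasp_force: 0.0
```

Request:
step_arm(
  plan=[0,0,0,0,0,0,0,0,0,0,0,0,0,0,0,0,0,0,0,0,0,0,0,0,0,0,0,0,0,0,0,0,0,0,0,0],
  hand=255,
  force=25,
)

```text
time_s: 15.87
position: [0.4486, 0.3216, 0.0171]
tcp_rot: [-3.141, -0.002, 0.232]
ft_force: [-0.4, -0.0, 6.3]
finger_gap: 0.689
grasp_force: 25.0
```

Request:
step_arm(
  plan=[0,0,-0.4,0,0,0,0,0,-0.9,0,0,0,0,0,-1.5,0,0,0,0,0,-2.2,0,0,0,0,0,-2.8,0,0,0,0,0,-3,0,0,0,0,0,-3,0,0,0],
)

```text
time_s: 16.45
position: [0.4494, 0.322, 0.1383]
tcp_rot: [-3.14, -0.004, 0.232]
ft_force: [0.9, -0.5, -0.9]
finger_gap: 0.692
grasp_force: 25.0
```

```bash
python3 - <<'E'
from h import *
s=snap('top'); snap('scene','s9'); go(.490,-.171,.136,7.85)
print([(np.round(a['location'],3),a['score']) for c in('top','scene') for a in landmark_of(c,'ink_pad')[:1]])
E
```

```text
row [-1.788, 12.214, -0.01] [0.0, 0.01, 0.9] t 16.55
[(array([0.446, 0.324, 0.119]), 0.5)]
```

Request:
step_arm(
  plan=[-0.1,0.6,0,0,0,0.1,-0.2,1.5,0,0,0,0.2,-0.35,2.4,0,0,0,0.3,-0.5,3.3,0,0,0,0.4,-0.6,4.2,0,0,0,0.5,-0.75,5.1,0,0,0,0.6,-0.9,6.0,0,0,0,0.7,-1.0,6.9,0,0,0,0.9],
)

```text
time_s: 17.32
position: [0.4707, 0.0418, 0.1347]
tcp_rot: [-3.141, 0.003, 0.137]
ft_force: [0.9, -0.2, -0.2]
finger_gap: 0.688
grasp_force: 25.0
```

```bash
python3 - <<'E'
from h import *
go(.492,-.171,.086,7.85)
E
```

```text
row [-0.194, 5.343, 1.214] [-0.01, 0.03, -0.0] t 17.32
```

Request:
step_arm(
  plan=[-0.05,0.9,0,0,0,0,-0.1,1.8,0,0,0,0,-0.15,2.7,0,0,0,0,-0.19,3.5,0,0,0,0,-0.19,4.3,0.1,0,0,0,-0.19,5.0,0.4,0,0,0,-0.19,5.3,0.8,0,0,0,-0.19,5.3,1.2,0,0,0],
)

```text
time_s: 17.98
position: [0.4944, -0.1708, 0.0866]
tcp_rot: [3.141, -0.0, 0.134]
ft_force: [0.2, 1.0, -0.3]
finger_gap: 0.69
grasp_force: 25.0
```

```bash
python3 - <<'E'
from h import *
snap('top','t10'); s=snap('scene','s10')
go(.492,-.171,.018,7.85)
print([(np.round(a['location'],3),a['score']) for c in('top','scene') for a in landmark_of(c,'ink_pad')[:1]])
cv2.imwrite('pics/s10c.png',cv2.resize(s['img'][130:290,260:480],None,fx=3,fy=3)[:,:,::-1])
E
```

```text
row [0.022, 0.105, 1.667] [-0.04, 0.06, -0.01] t 18.08
[(array([ 0.493, -0.171,  0.067]), 0.53), (array([ 0.492, -0.164,  0.061]), 0.95)]
```

View pics/s10c.png

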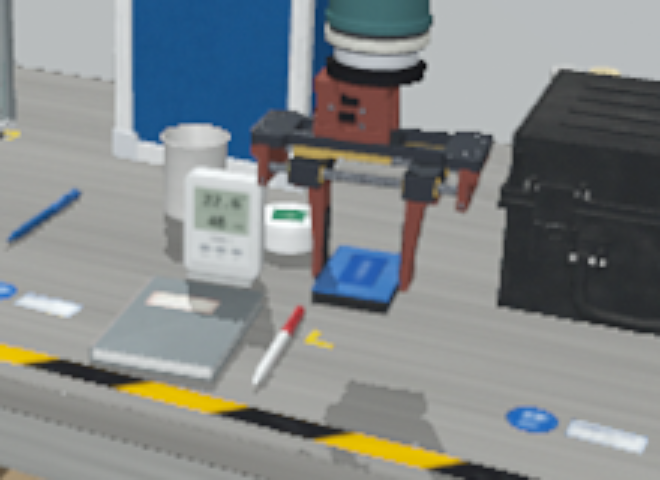

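The pad is level in the grip at crop px (357,275), to the right of the red pen. Lowering.

Request:
step_arm(
  plan=[0,0,0.5,0,0,0,0,0,0.9,0,0,0,0,0,1.2,0,0,0,0,0,1.4,0,0,0,0,0,1.55,0,0,0,0,0,1.6,0,0,0,0,0,1.6,0,0,0,0,0,1.6,0,0,0],
)

```text
time_s: 18.85
position: [0.4943, -0.1677, 0.0247]
tcp_rot: [3.141, -0.001, 0.137]
ft_force: [-0.0, 0.1, 0.0]
finger_gap: 0.687
grasp_force: 25.0
```

```bash
python3 - <<'E'
from h import *
print(sense()['ft_force'],sense()['position']);go(.492,-.171,.0165,7.85)
E
```

```text
[-0.00778534  0.11637797  0.04893889] [ 0.49425753 -0.16770331  0.02474422]
row [-0.067, 0.074, 0.206] [0.0, -0.01, 0.0] t 18.85
```

Request:
step_arm(
  plan=[-0.06,0.08,0.08,0,0,0,-0.06,0.08,0.14,0,0,0,-0.06,0.08,0.18,0,0,0,-0.06,0.08,0.18,0,0,0,-0.06,0.08,0.18,0,0,0],
)

```text
time_s: 19.27
position: [0.492, -0.1713, 0.0171]
tcp_rot: [3.141, -0.0, 0.137]
ft_force: [-0.1, 0.4, 0.7]
finger_gap: 0.691
grasp_force: 25.0
```

Request:
step_arm(
  plan=[0,0,0.03,0,0,0,0,0,0.05,0,0,0,0,0,0.05,0,0,0],
)

```text
time_s: 19.52
position: [0.492, -0.1713, 0.0169]
tcp_rot: [3.141, -0.001, 0.137]
ft_force: [-4.6, 1.3, 22.9]
finger_gap: 0.689
grasp_force: 25.0
```

Request:
step_arm(
  plan=[0,0,-0.05,0,0,0,0,0,-0.05,0,0,0],
)

```text
time_s: 19.68
position: [0.4922, -0.1713, 0.0175]
tcp_rot: [3.141, -0.001, 0.137]
ft_force: [0.3, -1.0, -0.2]
finger_gap: 0.691
grasp_force: 25.0
```

Request:
step_arm(
  plan=[0,0,0,0,0,0,0,0,0,0,0,0,0,0,0,0,0,0,0,0,0,0,0,0,0,0,0,0,0,0],
  hand=45,
)

```text
time_s: 20.1
position: [0.4918, -0.1711, 0.0168]
tcp_rot: [-3.141, 0.0, 0.137]
ft_force: [0.3, 1.2, -0.4]
finger_gap: 0.819
grasp_force: 0.0
```

Request:
step_arm(
  plan=[0,0,-0.4,0,0,0,0,0,-0.9,0,0,0,0,0,-1.6,0,0,0,0,0,-2.5,0,0,0,0,0,-3.4,0,0,0,0,0,-4.2,0,0,0,0,0,-4.2,0,0,0],
)

```text
time_s: 20.68
position: [0.4956, -0.1729, 0.1911]
tcp_rot: [3.136, -0.009, 0.137]
ft_force: [0.6, -0.2, -0.5]
finger_gap: 0.826
grasp_force: 0.0
```

```bash
python3 - <<'E'
from h import *
s=snap('scene','s11'); go(.460,.2145,.185,32.6); print([(np.round(a['location'],3),a['score']) for n in('ink_pad','pen_red','stamp') for a in landmark_of('scene',n)[:1]])
E
```

```text
row [0.472, -9.698, 0.048] [0.05, -0.05, -4.12] t 20.73
[(array([ 0.489, -0.169, -0.003]), 0.96), (array([ 0.479, -0.104,  0.002]), 0.54), (array([ 0.461,  0.217, -0.002]), 0.45)]
```

Request:
step_arm(
  plan=[0.05,-0.9,0,0,0,-0.4,0.1,-1.9,0,0,0,-0.9,0.2,-2.9,0,0,0,-1.4,0.3,-3.9,0,0,0,-1.9,0.4,-4.9,0,0,0,-2.4,0.45,-5.9,0,0,0,-2.9,0.47,-6.9,0,0,0,-3.4,0.47,-7.9,0,0,0,-4.1],
  hand=80,
)

```text
time_s: 21.55
position: [0.4655, 0.1461, 0.183]
tcp_rot: [-3.14, 0.003, 0.569]
ft_force: [1.2, -0.2, 0.2]
finger_gap: 0.688
grasp_force: 0.0
```

```bash
python3 - <<'E'
from h import *
go(.460,.2145,.15,32.6)
s=snap('top'); print([(np.round(a['location'],3),a['score']) for n in('stamp','hygrometer','ink_pad') for a in landmark_of('top',n)[:1]],[mrect(s,a['pixels'],.019) for a in masks_of('top','stamp')[:1]],[mrect(s,a['pixels'],.014) for a in masks_of('top','ink_pad')[:1]])
E
```

```text
row [0.809, -1.514, 0.826] [-0.02, 0.03, -0.0] t 21.55
[(array([ 0.476, -0.102,  0.001]), 0.73), (array([ 0.491, -0.171, -0.001]), 0.58)] [] [(array([ 490.1, -170.6]), array([96.4, 67.5]), np.float32(8.3))]
```

Request:
step_arm(
  plan=[0.4,-0.8,0.2,0,0,0,0.7,-1.3,0.5,0,0,0,0.81,-1.5,0.8,0,0,0,0.81,-1.51,0.82,0,0,0,0.81,-1.51,0.82,0,0,0,0.81,-1.51,0.82,0,0,0],
)

```text
time_s: 22.35
position: [0.4625, 0.2113, 0.1523]
tcp_rot: [3.141, 0.001, 0.565]
ft_force: [-0.5, -0.0, 0.5]
finger_gap: 0.688
grasp_force: 0.0
```

```bash
python3 - <<'E'
from h import *
s=snap('scene','s12'); go(.460,.2145,.048,32.6); print([(np.round(a['location'],3),a['score']) for n in('stamp',) for a in landmark_of('scene',n)[:1]])
t=snap('top'); a=s['img'][150:260,200:340]; b=t['img'][170:280,200:340]
cv2.imwrite('pics/c12.png',cv2.resize(np.hstack([a,b]),None,fx=2.8,fy=2.8)[:,:,::-1])
E
```

```text
row [-0.018, -0.104, 2.615] [0.0, -0.0, -0.04] t 22.4
[]
```

View pics/c12.png

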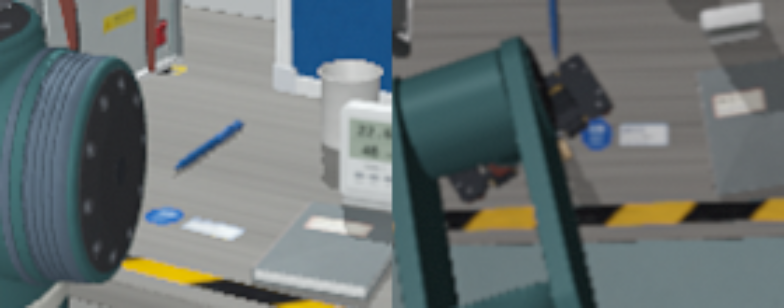

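The arm hides most of the stamp in both views, with only its edge at crop px (565,150). The earlier estimates agree to 2 mm against a ±17 mm opening, so I'll descend.

Request:
step_arm(
  plan=[0,-0.08,0.6,0,0,0,0,-0.08,1.2,0,0,0,0,-0.08,1.8,0,0,0,0,-0.08,2.3,0,0,0,0,-0.08,2.6,0,0,0,0,-0.08,2.68,0,0,0,0,-0.08,2.68,0,0,0],
)

```text
time_s: 23.08
position: [0.4603, 0.2149, 0.0447]
tcp_rot: [-3.141, 0.001, 0.566]
ft_force: [0.1, -0.7, 0.5]
finger_gap: 0.688
grasp_force: 0.0
```

Request:
step_arm(
  plan=[0,0,0,0,0,0,0,0,0,0,0,0,0,0,0,0,0,0,0,0,0,0,0,0,0,0,0,0,0,0,0,0,0,0,0,0,0,0,0,0,0,0,0,0,0,0,0,0],
  hand=255,
  force=20,
)

```text
time_s: 23.75
position: [0.4608, 0.2157, 0.0454]
tcp_rot: [-3.142, -0.001, 0.567]
ft_force: [-1.0, -0.3, 5.5]
finger_gap: 0.284
grasp_force: 20.0
```

Request:
step_arm(
  plan=[0,0,-0.4,0,0,0,0,0,-0.9,0,0,0,0,0,-1.5,0,0,0,0,0,-2.2,0,0,0,0,0,-2.8,0,0,0,0,0,-3,0,0,0,0,0,-3,0,0,0],
)

```text
time_s: 24.33
position: [0.4619, 0.216, 0.1668]
tcp_rot: [3.141, -0.004, 0.567]
ft_force: [-0.2, 0.4, -1.2]
finger_gap: 0.281
grasp_force: 20.0
```

```bash
python3 - <<'E'
from h import *
go(.490,-.171,.163,7.85)
E
```

```text
row [-4.601, 8.539, 0.084] [0.0, -0.04, 4.1] t 24.33
```

Request:
step_arm(
  plan=[-0.4,0.7,0,0,0,0.4,-0.8,1.5,0,0,0,0.8,-1.25,2.3,0,0,0,1.2,-1.7,3.1,0,0,0,1.6,-2.15,3.9,0,0,0,2.0,-2.6,4.7,0,0,0,2.5,-3.0,5.5,0,0,0,3.0,-3.4,6.3,0,0,0,3.5],
)

```text
time_s: 25.0
position: [0.4794, -0.0715, 0.163]
tcp_rot: [-3.14, 0.003, 0.197]
ft_force: [0.5, -0.3, -1.6]
finger_gap: 0.279
grasp_force: 20.0
```

Request:
step_arm(
  plan=[-0.4,0.8,0,0,0,0.4,-0.8,1.6,0,0,0,0.6,-0.95,2.1,0,0,0,0.6,-0.95,2.33,0,0,0,0.6,-0.95,2.33,0,0,0,0.6,-0.95,2.33,0,0,0,0.6],
)

```text
time_s: 25.5
position: [0.4618, -0.1683, 0.1639]
tcp_rot: [-3.14, 0.001, 0.136]
ft_force: [0.1, 0.7, -0.6]
finger_gap: 0.277
grasp_force: 20.0
```

```bash
python3 - <<'E'
from h import *
go(.490,-.171,.064,7.85)
s=snap('scene','s13'); t=snap('top'); print([(np.round(a['location'],3),a['score']) for c in('scene','top') for n in('stamp','ink_pad') for a in landmark_of(c,n)[:1]])
a=s['img'][120:260,280:450]; b=t['img'][150:290,280:450]
cv2.imwrite('pics/c13.png',cv2.resize(np.hstack([a,b]),None,fx=2.3,fy=2.3)[:,:,::-1])
E
```

```text
row [0.692, 0.166, 2.495] [-0.02, 0.01, -0.01] t 25.5
[(array([ 0.462, -0.166,  0.118]), 0.58), (array([ 0.49 , -0.17 , -0.002]), 0.87), (array([ 0.493, -0.172,  0.   ]), 0.57)]
```

View pics/c13.png

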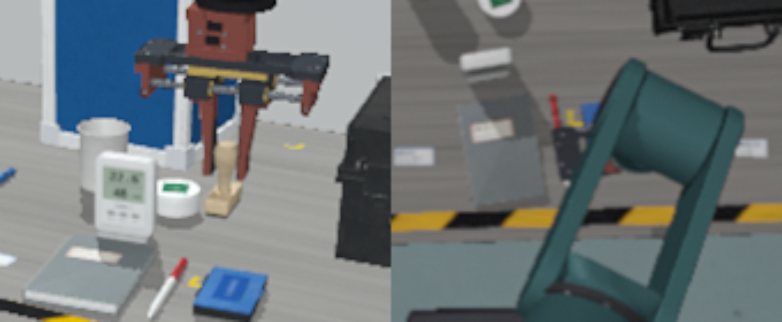

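The stamp hangs upright over the pad area at left-crop px (225,180), with the pad at (230,292). It needs 28 mm further along tool x.

Request:
step_arm(
  plan=[0.4,0.1,0.3,0,0,0,0.69,0.11,0.7,0,0,0,0.69,0.11,1.2,0,0,0,0.69,0.11,1.6,0,0,0,0.69,0.11,2.0,0,0,0,0.69,0.11,2.3,0,0,0,0.69,0.11,2.4,0,0,0,0.69,0.11,2.4,0,0,0],
)

```text
time_s: 26.47
position: [0.4896, -0.1688, 0.0682]
tcp_rot: [-3.14, 0.002, 0.138]
ft_force: [-0.7, -0.5, -0.4]
finger_gap: 0.278
grasp_force: 20.0
```

```bash
python3 - <<'E'
from h import *
s=snap('scene');t=snap('top'); go(.490,-.171,.0595,7.85); print([(np.round(a['location'],3),a['score']) for c in('scene','top') for n in('stamp','ink_pad') for a in landmark_of(c,n)[:1]])
E
```

```text
row [-0.021, 0.036, 0.25] [0.0, -0.0, 0.01] t 26.57
[(array([ 0.489, -0.168,  0.022]), 0.67), (array([ 0.49 , -0.167,  0.   ]), 0.76), (array([ 0.492, -0.172,  0.001]), 0.45)]
```

Request:
step_arm(
  plan=[0,0.03,0.08,0,0,0,0,0.03,0.14,0,0,0,0,0.03,0.2,0,0,0,0,0.03,0.2,0,0,0,0,0.03,0.2,0,0,0],
)

```text
time_s: 27.18
position: [0.4901, -0.1707, 0.0607]
tcp_rot: [-3.141, 0.001, 0.137]
ft_force: [0.9, 0.9, -0.1]
finger_gap: 0.28
grasp_force: 20.0
```

Request:
step_arm(
  plan=[0,0,0.03,0,0,0,0,0,0.06,0,0,0,0,0,0.06,0,0,0],
)

```text
time_s: 27.43
position: [0.4905, -0.1709, 0.0598]
tcp_rot: [3.141, -0.0, 0.137]
ft_force: [-3.4, 1.3, 14.3]
finger_gap: 0.281
grasp_force: 20.0
```

Contact. Ease the load, release and rise.

Request:
step_arm(
  plan=[0,0,-0.03,0,0,0,0,0,-0.04,0,0,0],
)

```text
time_s: 27.6
position: [0.4906, -0.1709, 0.0605]
tcp_rot: [3.141, -0.001, 0.137]
ft_force: [0.6, -0.4, -1.3]
finger_gap: 0.281
grasp_force: 20.0
```

Request:
step_arm(
  plan=[0,0,0,0,0,0,0,0,0,0,0,0,0,0,0,0,0,0,0,0,0,0,0,0,0,0,0,0,0,0],
  hand=120,
)

```text
time_s: 28.02
position: [0.4903, -0.1708, 0.0601]
tcp_rot: [-3.141, 0.0, 0.137]
ft_force: [0.6, -0.1, -0.6]
finger_gap: 0.528
grasp_force: 0.0
```

Request:
step_arm(
  plan=[0,0,-0.4,0,0,0,0,0,-0.9,0,0,0,0,0,-1.6,0,0,0,0,0,-2.5,0,0,0,0,0,-3.4,0,0,0,0,0,-3.6,0,0,0,0,0,-3.6,0,0,0],
)

```text
time_s: 28.6
position: [0.4925, -0.1718, 0.2073]
tcp_rot: [3.138, -0.006, 0.137]
ft_force: [-0.8, -0.2, -0.5]
finger_gap: 0.528
grasp_force: 0.0
```

Request:
step_arm(
  plan=[0,1,0,0,0,0,0,2,0,0,0,0,0,3,0,0,0,0,0,4,0,0,0,0,0,5,0,0,0,0,0,6,0,0,0,0,0,6,0,0,0,0,0,6,0,0,0,0],
)

```text
time_s: 29.27
position: [0.5222, -0.4099, 0.2012]
tcp_rot: [-3.139, 0.002, 0.134]
ft_force: [0.0, 0.0, -0.6]
finger_gap: 0.532
grasp_force: 0.0
```

```bash
python3 - <<'E'
from h import *
B=None
for c in('top','scene'):
    s=snap(c,c+'14')
    m=[mrect(s,a['pixels'],.013) for a in masks_of(c,'log_book')[:1]]
    if c=='top': B=m[0]; print(B)
    th=np.radians(B[2]); Q=np.array([[np.cos(th),np.sin(th)],[-np.sin(th),np.cos(th)]])
    for n in('ink_pad','stamp','pen_red','hygrometer','hygrometer_front','pen_blue','paste_tin','steel_cup'):
        for a in landmark_of(c,n)[:1]:
            l=np.array(a['location']); print(c,n,np.round(l,3),'book',np.round(Q@(l[:2]-np.array(B[0])/1000),3),round(a['score'],2))
    if c=='top':
        for n,z in(('ink_pad',.014),('pen_red',.007),('stamp',.033)): print(n,[mrect(s,a['pixels'],z) for a in masks_of(c,n)[:1]])
        A=s['img'][130:270,280:450]
b=s['img'][150:290,280:450]
cv2.imwrite('pics/c14.png',cv2.resize(np.hstack([A,b]),None,fx=2.3,fy=2.3,interpolation=cv2.INTER_CUBIC)[:,:,::-1])
E
```

```text
(array([469.2, -16.7]), array([147. , 104.8]), np.float32(7.4))
top stamp [ 0.478 -0.099  0.001] book [-0.002 -0.083] 0.62
top pen_red [ 0.477 -0.101  0.   ] book [-0.003 -0.085] 0.57
top hygrometer [ 0.591  0.001 -0.001] book [0.123 0.002] 0.53
top pen_blue [0.63  0.213 0.003] book [0.189 0.207] 0.41
top paste_tin [ 0.695 -0.021 -0.001] book [ 0.223 -0.034] 0.67
top steel_cup [0.72  0.092 0.   ] book [0.263 0.075] 0.72
ink_pad [(array([ 489.8, -170.1]), array([90.5, 66. ]), np.float32(7.9))]
pen_red [(array([590.7,  -0.8]), array([45.6, 76.3]), np.float32(-82.8))]
stamp []
scene ink_pad [ 0.492 -0.167 -0.002] book [ 0.003 -0.152] 0.94
scene stamp [ 0.492 -0.172  0.011] book [ 0.003 -0.157] 0.88
scene pen_red [ 0.477 -0.101  0.003] book [-0.003 -0.085] 0.47
scene hygrometer [ 0.59   0.003 -0.003] book [0.122 0.004] 0.95
scene hygrometer_front [ 0.493 -0.015  0.05 ] book [ 0.024 -0.001] 0.89
scene pen_blue [ 0.629  0.216 -0.002] book [0.188 0.21 ] 0.59
scene steel_cup [ 0.721  0.095 -0.001] book [0.264 0.078] 0.73
```

View pics/c14.png

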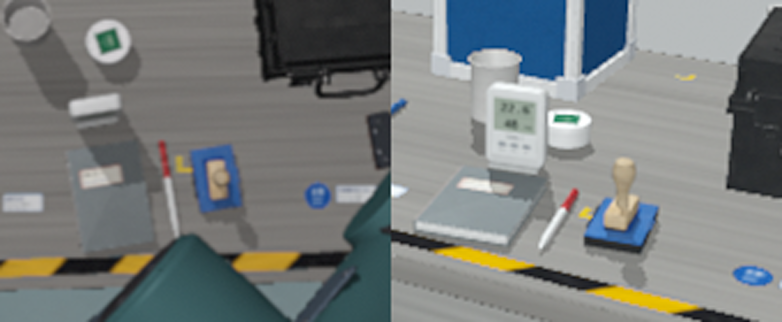

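The crops show the stamp upright on the pad at (217,178) and (622,205), the pen in the gap at (170,190), and the hygrometer behind the book at (95,103). All of them are well within tolerance, and the blue pen, tin and cup are where they were.

```bash
python3 -c "
from rig import *
print(finish_job())"
```

```text
the job is handed in; nothing more can be done
None
```

The sign-off place is set out and handed in at about 29 s of the 101 s allowed: by my last camera measurements the pad, stamp, red pen and hygrometer were all within tolerance and the blue pen, tin and cup were unmoved, but the hand-in returned no verdict.

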